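Load the sample crate and index it one station along its rail

ROBOT

A 6-joint arm with a two-finger parallel gripper is mounted at the origin on the work surface. World frame = base frame: x ahead of the robot, y to its left, z up, the work surface at z = 0. Lengths are in m, angles in rad, forces in N, time in s.
With the tool pointing down it reaches from about 0.375 to 0.9 m from the base axis. Payload 3.1 kg.
Tool frame: the origin (TCP) lies midway between the tips of the shut fingers; the grasp point (between the pads) lies 19 mm behind it; z points along the fingers, y is the line along which they close (so a half turn about z gives the same grasp; the last joint's range is limited). The gripper opens to 85 mm and grips with 20 to 120 N. Pads are 22 mm wide; open, the fingers measure 114 mm over their backs; the gripper's body (76 mm by 85 mm) begins 54 mm behind the grasp point. The pads swing forward as they close: fully open they stand 13 mm farther back than shut.
Start: joints at [-1.423, 0.527, 1.433, -0, 1.181, -0.178], TCP at [0.201, -0.592, 0.195] pointing down, gripper open.
Joint ranges: [-3.08, 3.08], [-0.75, 2.2], [0.22, 2.44], [-1.43, 4.57], [0, 2.65], [-2.85, 2.85]. Speed limits (rad/s): [2.79, 2.79, 3.14, 3.14, 3.14, 3.14].

INTERFACE

Orientations are given as a unit quaternion [x, y, z, w].
In Python, from station import manip gives the robot as it stands. The module is installed in compiled form; this text tells all that it offers.
- The arm moves only by the tool apply_moves, never from a script. Its arguments are lists of equal length, an entry for each row: "claw": the gripper's target within -1 to 1 (fully open at 1, half-way at 0, shut at -1); "travel": the shift along the tool's x, y, z scaled (see below), a list of three; "turn": the turn, a rotation vector about the tool's x, y, z scaled (see below), a list of three. In form: {"claw": [claw, ...], "travel": [[dx, dy, dz], ...], "turn": [[rx, ry, rz], ...]}. A call has 1 to 5 rows; each row is the pose to reach, as a shift and turn from the pose commanded when the call began, along the tool's axes at that moment, turning the shorter way round; what a row does not reach only later rows make up. The controller multiplies each number of a shift by 800 mm and each number of a turn by 180 degrees. A row lasts 1/12 s, in which the tool goes at most 41.7 mm and 7.16 degrees, less where a joint would pass 70% of its speed; a pose out of reach is approached as far as the arm can. A call with a number of a shift or a turn outside -1 to 1 is refused whole. A call with a gripper value outside its range is refused whole. The fingers move at their own pace and stop on an object; "newtons" is the grip in N (left out, the last holds). Time passes only in rows, so rows that repeat a pose let the fingers close. It gives the time, the measured TCP pose, the force, the opening and the grip force at its end, in the units of the state.
- manip.sense(): the state, without advancing time (a new reading comes with each control period).
- manip.snapshot(name): name is "scene" or "top" or "wrist"; returns a dict with "pixels" (420x560x3 uint8, red, green, blue), "depth" (420x560 float32, m along the optical axis (not along the pixel's ray), 0 where there is no reading), "intrinsics" (3x3 intrinsics, pixels), "R" (3x3) and "t" (3): a world point X has camera coordinates R X + t. Camera axes: x right, y down, z forward; pixel columns grow to the right and rows downward; lengths in m; the calibration is good to about 2 mm. A picture is of the moment at which its call begins.
- manip.sign_off(): hands the job in; it is judged then, once.
The state is a dict: "t": time; "q": joint angles; "qd": joint speeds; "tau": joint torques, N m; "tcp_pos": TCP position; "tool_rot": TCP orientation; "force": force on the tool from outside, world axes, zero at the start; "ft_torque": the same for the moment, N m; "finger_gap": opening from 0.0 (shut) to 1.0 (fully open); "gripper_force": force on a finger pad.
Only numpy, scipy, OpenCV 4.12 (cv2) and the standard library are available. Lean on these libraries where they do the work, as an engineer would, in place of code of your own. Each camera call takes 0.05 s, during which the arm holds its last target. There are 200 camera calls.

TASK

Stand the two amber bottles upright in the two empty cells of the yellow crate, one per cell, while the crate is still locked where it is. Then pull up the red lock plunger knob, slide the crate along its rail to the very next hole of the index bar and let the pin drop fully home there; finish while still holding the knob in the gripper with the pin home. Do not tip any of the three bottles over and leave the other labware on the bench where it is.

Things in the scene. Friction and masses are not known exactly. Their poses are not given: they have to be found in the camera images.
- bottle_a_center (a point): Centre (half-way up, on the axis) of an amber glass bottle with black cap, standing on the bench: straight body 44 mm in diameter from the foot to 80 mm up, sloped shoulder, cap 31 mm in diameter, 110 mm tall in all, about 0.16 kg. z is its axis, upward.
- bottle_b_center (a point): Centre of the second amber bottle, the same in every way.
- bottle_c_center (a point): Centre of a green glass bottle with white cap, same sizes, which already stands in cell2 of the crate and rides along with it.
- crate: Yellow open-topped divided crate, 62 mm (x) by 178 mm (y) by 40 mm high, walls and floor 4 mm, three cells in a row along its y; it is fixed on a blue carriage. Origin: centre of its underside, 42 mm above the bench. Its y axis is the rail's direction; the carriage can slide only along +y from its start.
- cell0 (a point): Middle of the floor of the first cell (empty; 54 mm square inside, 36 mm deep to the rim of the crate; floor 46 mm above the bench). Axes as the crate's.
- cell1 (a point): Middle of the floor of the middle cell (empty), 58 mm further along the crate's y.
- cell2 (a point): Middle of the floor of the last cell, taken by the green bottle, another 58 mm along y.
- knob: Red knob of the lock plunger: 24 mm in diameter, 30 mm high, topped by a flange 32 mm in diameter and 6 mm thick. Origin: centre of its foot. It stands on a lug beside the crate, 98 mm to the +x side of the crate's centre; its foot is 75 mm above the bench when the pin is home, 8 mm above a dark boss 26 mm in diameter. Its z points up, along the pull.
- knob_center (a point): Point on the knob's axis 17 mm above its foot, a good height to grip.
- plunger (a joint): Height of the plunger in metres: 0 = pin fully home in a hole, 0.018 = pulled up to its stop. The 8 mm pin clears the index bar above about 0.011 (it rests at about that value when let down between holes). A spring presses it down with about 5.5 N when home and 11 N when fully pulled.
- carriage (a joint): Position of the carriage with crate and plunger along the rail, in metres, along the crate's +y: 0 = first hole (start), 0.060 = the next hole, 0.120 = last hole. The holes are 11 mm long along the rail (1.5 mm play each way). With the pin home it is locked; with the pin raised it slides when the knob is moved sideways, with some 2 N of friction.
- rail: Fixed base of the rail: grey plate 185 by 330 mm, 10 mm thick, with two steel guides and, on its +x side, an aluminium index bar with three holes 60 mm apart. Origin: on the bench under the rail's centre line; the plate spans x -60 to 125 mm and y -130 to 200 mm from it.
- flask: Conical glass flask, foot 80 mm in diameter, 110 mm tall; leave alone. Origin: centre of its foot.
- beaker: Glass beaker, 68 mm in diameter, 85 mm tall; leave alone. Origin: centre of its foot.
- jar: White jar with blue cap, 52 mm in diameter, 70 mm tall; leave alone. Origin: centre of its foot.
- stopper: Black rubber stopper, 32 mm wide, 28 mm tall; leave alone. Origin: centre of its foot.
- spatula: Spatula 170 mm long lying flat along its x; leave alone. Origin: middle of its underside.
- clamp_ring: Steel ring lying flat, 64 mm in diameter, 10 mm thick; leave alone. Origin: centre of its underside.
Not all that is in view belongs to the job. What is shaped like the part that bears bottle_b_center but purple is not meant.

How it is judged:
By the outcome, as a careful person would: the job done as asked, in the order asked, and still so for the second after the job is handed in, while the arm keeps its last pose, push and grip.
It also fails if it takes over 64 s, if anything falls off the work surface, if the arm or the gripper's body presses on something with over 40 N, if the wrist force passes 120 N, or if a joint passes its speed limit or range.

## Working session

There is one attempt and no reset: what is moved stays moved. The work goes in short steps, Python scripts to look and compute and a tool call to move; the robot and the scene stay as the last step left them, time stands still between calls to the robot, and variables do not carry over. Pictures are saved under pics/ and viewed, at most 10 in all, crops included, and the job is handed in when it is done.

Besides the shell and the picture viewer there is one more tool, called after "Emit:" as name(argument=value, ...), one argument or row to a line, values as JSON. apply_moves: Moves the arm, as the interface text tells. Shifts and turns lie within -1 to 1; 1 stands for 800 mm of shift or 180 degrees of turn. Its arguments: {"type":"object","properties":{"claw":{"type":"array","items":{"type":"number"}},"travel":{"type":"array","items":{"type":"array","items":{"type":"number"}}},"turn":{"type":"array","items":{"type":"array","items":{"type":"number"}}},"newtons":{"type":"number"}},"required":["claw","travel","turn"]}

```bash
mkdir -p pics; ls; python3 - <<'E'
from station import manip
import cv2,numpy as np
s=manip.sense();print({k:np.round(v,3).tolist() for k,v in s.items()})
for n in("scene","top"):
    d=manip.snapshot(n);np.savez(n+".npz",**d);cv2.imwrite(f"pics/{n}1.png",cv2.cvtColor(d["pixels"],cv2.COLOR_RGB2BGR))
    print(n,np.round(-d["R"].T@d["t"],3),(d["depth"]>0).mean())
E
```

```text
pics
{'t': 0.0, 'q': [-1.423, 0.528, 1.434, 0.0, 1.181, -0.179], 'qd': [0.0, 0.001, -0.001, 0.0, -0.0, 0.001], 'tau': [0.0, -44.235, -17.802, -0.0, 0.008, 0.0], 'tcp_pos': [0.201, -0.591, 0.194], 'tool_rot': [0.987, 0.163, 0.0, -0.001], 'force': [-0.008, 0.14, -0.272], 'ft_torque': [-0.011, -0.003, -0.017], 'gripper_force': 0.0, 'finger_gap': 1.001}
scene [ 0.878 -0.678  0.619] 0.9958630952380952
top [ 0.425 -0.146  1.369] 0.9962670068027211
```

View pics/scene1.png

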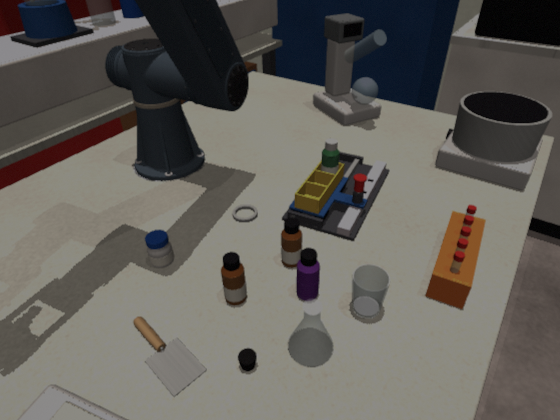

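View pics/top1.png

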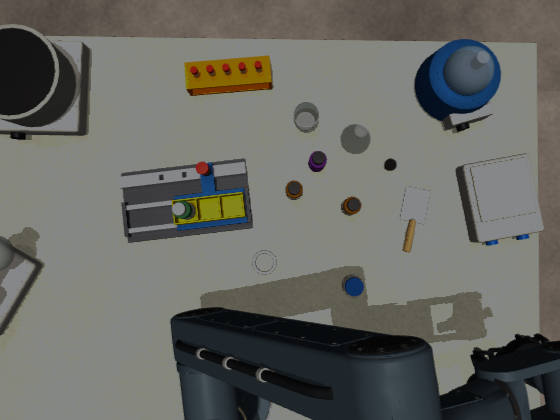

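Top view: amber bottle caps at (294,189) and (351,205), and the purple decoy at (317,160). The crate is at (210,207) with its +y end to the left (green bottle at (181,209)), and the knob is at (202,168). The scene view agrees: ambers at (291,243) and (233,280).

```bash
cat >h.py <<'E'
import numpy as np,cv2
def load(n): return dict(np.load(n+".npz"))
def pts(d):
    K=d["intrinsics"];v,u=np.mgrid[:420,:560];z=d["depth"]
    c=np.stack([(u-K[0,2])/K[0,0]*z,(v-K[1,2])/K[1,1]*z,z],-1)
    return (c-d["t"])@d["R"]
def ray(d,uv,h):
    K=d["intrinsics"];c=-d["R"].T@d["t"]
    r=d["R"].T@np.linalg.solve(K,[uv[0],uv[1],1.]);return c+r*(h-c[2])/r[2]
E
python3 - <<'E'
from h import *
for n,seeds in(("top",dict(A=(294,189),B=(351,205),P=(317,160),G=(181,209),K=(202,168))),("scene",dict(A=(291,226),B=(231,261),P=(308,257),G=(331,147),K=(360,180)))):
    d=load(n);P=pts(d)
    for k,(u,v) in seeds.items():
        top={"G":.156,"K":.111}.get(k,.11)
        w=np.zeros((420,560),bool);w[v-16:v+17,u-16:u+17]=1
        m=w&(abs(P[...,2]-top)<.006);vv,uu=np.nonzero(m)
        if len(uu)==0: print(n,k,"none",P[v,u]);continue
        q=P[m]; (cu,cv_),r=cv2.minEnclosingCircle(np.c_[uu,vv].astype(np.float32))
        print(n,k,len(uu),"z",q[:,2].mean().round(4),"ext",np.ptp(q[:,:2],0).round(3),"mean",ray(d,(uu.mean(),vv.mean()),top).round(4),"circ",ray(d,(cu,cv_),top).round(4))
    h=cv2.cvtColor(d["pixels"],cv2.COLOR_RGB2HSV)
    y=(h[...,0]>=20)&(h[...,0]<=34)&(h[...,1]>120)
    near=(abs(P[...,0]-.45)<.25)&(abs(P[...,1])<.25)
    m=y&near&(P[...,2]>.074)&(P[...,2]<.09);q=P[m]
    r=cv2.minAreaRect(q[:,:2].astype(np.float32));print("crate rim",m.sum(),np.median(q[:,2]).round(4),r)
    m=near&(P[...,2]>.006)&(P[...,2]<.014);r=cv2.minAreaRect(P[m][:,:2].astype(np.float32));print("plate",r)
E
```

```text
top A 124 z 0.1097 ext [0.027 0.029] mean [ 0.5411 -0.1551  0.11  ] circ [ 0.541  -0.1552  0.11  ]
top B 128 z 0.1097 ext [0.029 0.03 ] mean [ 0.5031 -0.3008  0.11  ] circ [ 0.5031 -0.3009  0.11  ]
top P 120 z 0.1098 ext [0.03  0.027] mean [ 0.6163 -0.2138  0.11  ] circ [ 0.6164 -0.2137  0.11  ]
top G 137 z 0.1557 ext [0.028 0.029] mean [0.4831 0.1156 0.156 ] circ [0.4828 0.1152 0.156 ]
top K 124 z 0.1106 ext [0.028 0.03 ] mean [0.586  0.0707 0.111 ] circ [0.5861 0.0707 0.111 ]
crate rim 386 0.0813 ((0.4891715943813324, 0.05797518789768219), (0.06185436248779297, 0.1788835972547531), 7.874945163726807)
plate ((0.45084673166275024, 0.001324385404586792), (0.49738872051239014, 0.4971780776977539), 89.9180679321289)
scene A 149 z 0.1098 ext [0.03  0.032] mean [ 0.5433 -0.1579  0.11  ] circ [ 0.5444 -0.1585  0.11  ]
scene B 193 z 0.1098 ext [0.03  0.031] mean [ 0.5063 -0.3031  0.11  ] circ [ 0.5064 -0.303   0.11  ]
scene P 188 z 0.1099 ext [0.029 0.032] mean [ 0.6188 -0.2163  0.11  ] circ [ 0.6191 -0.2164  0.11  ]
scene G 86 z 0.1557 ext [0.029 0.032] mean [0.4864 0.1119 0.156 ] circ [0.4861 0.1117 0.156 ]
scene K 98 z 0.1112 ext [0.032 0.033] mean [0.588  0.0688 0.111 ] circ [0.5885 0.0678 0.111 ]
crate rim 464 0.0803 ((0.4917795658111572, 0.05739513039588928), (0.06229301914572716, 0.1811506450176239), 7.994219779968262)
plate ((0.5592690706253052, 0.02564816176891327), (0.4329546391963959, 0.3460984230041504), 65.847900390625)
```

```bash
cat >plan.py <<'E'
import numpy as np,math
# plan(pos,yaw,[(target,yaw,ncalls)]): prints call end travel/turn numbers; yaw = tool-x heading in deg, tool down
def plan(p,yaw,legs):
    p=np.array(p,float)
    for tgt,y2,n in legs:
        tgt=np.array(tgt,float);p0=p.copy();y0=yaw
        for i in range(1,n+1):
            q=p0+(tgt-p0)*i/n;yn=y0+(y2-y0)*i/n;a=math.radians(yaw);d=q-p
            t=np.array([d[0]*math.cos(a)+d[1]*math.sin(a),d[0]*math.sin(a)-d[1]*math.cos(a),-d[2]])/.8
            print("travel",t.round(4).tolist(),"turn",round(-(yn-yaw)/180,4),"-> ",q.round(4),round(yn,1));p,yaw=q,yn
E
python3 - <<'E'
from plan import plan
plan([.201,-.592,.195],18.8,[([.5423,-.1565,.195],97.9,3)])
E
```

```text
travel [0.1931, -0.1259, -0.0] turn -0.1465 ->  [ 0.3148 -0.4468  0.195 ] 45.2
travel [0.2289, -0.0271, -0.0] turn -0.1465 ->  [ 0.4285 -0.3017  0.195 ] 71.5
travel [0.2172, 0.0774, -0.0] turn -0.1465 ->  [ 0.5423 -0.1565  0.195 ] 97.9
```

Emit:
apply_moves(
  claw=[1, 1, 1, 1, 1],
  travel=[
    [0.193, -0.126, 0],
    [0.193, -0.126, 0],
    [0.193, -0.126, 0],
    [0.193, -0.126, 0],
    [0.193, -0.126, 0],
  ],
  turn=[
    [0, 0, -0.1465],
    [0, 0, -0.1465],
    [0, 0, -0.1465],
    [0, 0, -0.1465],
    [0, 0, -0.1465],
  ],
  newtons=40,
)

```text
t: 0.52
tcp_pos: [0.3163, -0.4414, 0.1944]
tool_rot: [0.923, 0.386, 0.001, -0.002]
force: [1.0, -0.5, 2.0]
finger_gap: 0.999
gripper_force: 0.0
```

Emit:
apply_moves(
  claw=[1, 1, 1, 1, 1],
  travel=[
    [0.229, -0.027, 0],
    [0.229, -0.027, 0],
    [0.229, -0.027, 0],
    [0.229, -0.027, 0],
    [0.229, -0.027, 0],
  ],
  turn=[
    [0, 0, -0.1465],
    [0, 0, -0.1465],
    [0, 0, -0.1465],
    [0, 0, -0.1465],
    [0, 0, -0.1465],
  ],
)

```text
t: 0.93
tcp_pos: [0.4302, -0.2972, 0.1947]
tool_rot: [0.81, 0.586, 0.001, -0.001]
force: [-0.4, -0.4, -0.1]
finger_gap: 1.0
gripper_force: 0.0
```

Emit:
apply_moves(
  claw=[1, 1, 1, 1, 1],
  travel=[
    [0.217, 0.077, 0],
    [0.217, 0.077, 0],
    [0.217, 0.077, 0],
    [0.217, 0.077, 0],
    [0.217, 0.077, 0],
  ],
  turn=[
    [0, 0, -0.1465],
    [0, 0, -0.1465],
    [0, 0, -0.1465],
    [0, 0, -0.1465],
    [0, 0, -0.1465],
  ],
)

```text
t: 1.35
tcp_pos: [0.5443, -0.1526, 0.1947]
tool_rot: [0.655, 0.756, 0.001, -0.0]
force: [-0.3, 0.5, -0.3]
finger_gap: 0.997
gripper_force: 0.0
```

```bash
python3 - <<'E'
from station import manip
from h import *
from scipy.spatial.transform import Rotation as R
s=manip.sense();print(s["tcp_pos"],R.from_quat(s["tool_rot"]).as_matrix().round(3).tolist(),s["q"],s["force"])
d=manip.snapshot("wrist");np.savez("wrist.npz",**d);cv2.imwrite("pics/w1.png",cv2.cvtColor(d["pixels"],cv2.COLOR_RGB2BGR))
P=pts(d);m=(abs(P[...,2]-.11)<.005)&(np.hypot(P[...,0]-.5423,P[...,1]+.1565)<.035);vv,uu=np.nonzero(m)
print(m.sum(),P[m].mean(0),np.ptp(P[m],0),-d["R"].T@d["t"])
(c,r)=cv2.minEnclosingCircle(np.c_[uu,vv].astype(np.float32));print(c,r,ray(d,c,.11))
E
```

```text
[ 0.54432242 -0.15259021  0.19473667] [[-0.143, 0.99, 0.001], [0.99, 0.143, 0.002], [0.002, 0.001, -1.0]] [-0.47213947  0.44723215  1.5852259   0.00220521  1.10911843 -0.61621592] [-0.2860074   0.50376279 -0.31361706]
1241 [ 0.54148189 -0.15343379  0.10957326] [0.03023574 0.03039842 0.0070037 ] [ 0.53447912 -0.07910921  0.37350824]
(270.34588623046875, 197.85125732421875) 20.027997970581055 [ 0.54144038 -0.15325281  0.11      ]
```

View pics/w1.png

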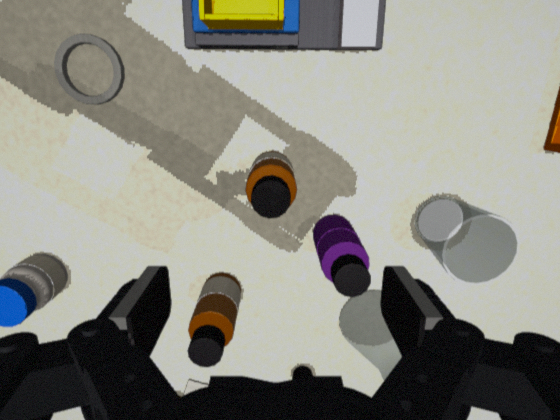

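The wrist view shows bottle A's cap at (270,198), a little left of the finger midline (about 277). B's cap is at (206,350) and the purple decoy's at (350,275). The measured TCP is about 5 mm off plan, so I'll recheck it.

```bash
python3 - <<'E'
from station import manip
from h import *
from plan import plan
s=manip.sense();print(s["t"],s["tcp_pos"],s["qd"])
d=load("wrist");P=pts(d)
h=cv2.cvtColor(d["pixels"],cv2.COLOR_RGB2HSV)
m=(abs(P[...,2]-.11)<.004);n,l,st,c=cv2.connectedComponentsWithStats(m.astype(np.uint8))
for i in range(1,n):
    if st[i,4]>100: print(c[i],st[i,4],ray(d,c[i],.11).round(4))
# tool axis points in the wrist image
for z in(.195,.11): 
    x=d["R"]@np.array([s["tcp_pos"][0],s["tcp_pos"][1],z])+d["t"];k=d["intrinsics"]@x;print(z,k[:2]/k[2])
plan(s["tcp_pos"],98.2,[([.5415,-.1545,.041],97.9,1)])
E
```

```text
1.4 [ 0.54520391 -0.15157975  0.19471982] [-0.07115379 -0.01534796  0.03322612 -0.04795773 -0.00434658 -0.06034579]
[270.35318108 198.05220228] 1226 [ 0.5415 -0.1534  0.11  ]
[351.67763795 278.57889642] 1033 [ 0.6165 -0.2115  0.11  ]
[205.05113636 350.40568182] 880 [ 0.5043 -0.298   0.11  ]
0.195 [275.72873956 239.12838897]
0.11 [275.55910015 196.43110048]
travel [-0.003, -0.0051, 0.1921] turn 0.0017 ->  [ 0.5415 -0.1545  0.041 ] 97.9
```

Emit:
apply_moves(
  claw=[1, 1, 1],
  travel=[
    [0, 0, 0],
    [0, 0, 0],
    [0, 0, 0],
  ],
  turn=[
    [0, 0, 0],
    [0, 0, 0],
    [0, 0, 0],
  ],
)

```text
t: 1.65
tcp_pos: [0.5413, -0.1577, 0.1947]
tool_rot: [0.658, 0.753, -0.0, -0.0]
force: [0.0, 0.5, 0.2]
finger_gap: 1.001
gripper_force: 0.0
```

Emit:
apply_moves(
  claw=[1, 1, 1, 1, 1],
  travel=[
    [0.004, 0, 0.04],
    [0.004, 0, 0.08],
    [0.004, 0, 0.12],
    [0.004, 0, 0.16],
    [0.004, 0, 0.192],
  ],
  turn=[
    [0, 0, 0],
    [0, 0, 0],
    [0, 0, 0],
    [0, 0, 0],
    [0, 0, 0],
  ],
)

```text
t: 2.07
tcp_pos: [0.5401, -0.155, 0.0395]
tool_rot: [0.658, 0.753, -0.0, -0.001]
force: [0.9, -0.3, -0.0]
finger_gap: 0.997
gripper_force: 0.0
```

Emit:
apply_moves(
  claw=[1, 1, 0, -0.5, -1],
  travel=[
    [0, 0, 0],
    [0, 0, 0],
    [0, 0, 0],
    [0, 0, 0],
    [0, 0, 0],
  ],
  turn=[
    [0, 0, 0],
    [0, 0, 0],
    [0, 0, 0],
    [0, 0, 0],
    [0, 0, 0],
  ],
  newtons=40,
)

```text
t: 2.48
tcp_pos: [0.543, -0.1546, 0.0434]
tool_rot: [0.657, 0.754, 0.0, 0.002]
force: [0.6, 0.7, 0.3]
finger_gap: 0.605
gripper_force: 0.0
```

Emit:
apply_moves(
  claw=[-1, -1, -1, -1, -1],
  travel=[
    [0, 0, 0],
    [0, 0, 0],
    [0, 0, 0],
    [0, 0, 0],
    [0, 0, 0],
  ],
  turn=[
    [0, 0, 0],
    [0, 0, 0],
    [0, 0, 0],
    [0, 0, 0],
    [0, 0, 0],
  ],
)

```text
t: 2.9
tcp_pos: [0.5413, -0.1541, 0.0434]
tool_rot: [0.657, 0.754, -0.001, 0.0]
force: [-3.4, 0.2, 10.0]
finger_gap: 0.346
gripper_force: 49.3
```

```bash
python3 - <<'E'
from station import manip
from h import *
print(manip.sense())
d=manip.snapshot("scene");np.savez("s2.npz",**d);im=cv2.cvtColor(d["pixels"],cv2.COLOR_RGB2BGR)
w=manip.snapshot("wrist");np.savez("w2.npz",**w);im2=cv2.cvtColor(w["pixels"],cv2.COLOR_RGB2BGR)
a=cv2.resize(im[150:350,180:400],None,fx=1.8,fy=2.5)
cv2.imwrite("pics/g1.png",np.hstack([a,cv2.resize(im2,(400,500))]))
E
```

```text
{'t': 2.9, 'q': array([-0.47507375,  0.66314146,  1.71123533, -0.001859  ,  0.76686137,
       -0.61160853]), 'qd': array([-0.00128018, -0.00022524,  0.00147546,  0.00093406, -0.00101584,
       -0.00113595]), 'tau': array([ 1.06769443e+00, -3.82550490e+01, -1.07381898e+01,  5.51661607e-01,
       -9.34237596e-01,  4.54925263e-03]), 'tcp_pos': array([ 0.54130965, -0.15409095,  0.04341655]), 'tool_rot': array([ 6.56720186e-01,  7.54134040e-01, -5.83784869e-04,  3.26705554e-04]), 'force': array([-3.35868604,  0.1759537 , 10.00053973]), 'ft_torque': array([-0.17557902,  0.75974437,  0.00782461]), 'gripper_force': 49.29763843305409, 'finger_gap': 0.3463682472694939}
```

View pics/g1.png

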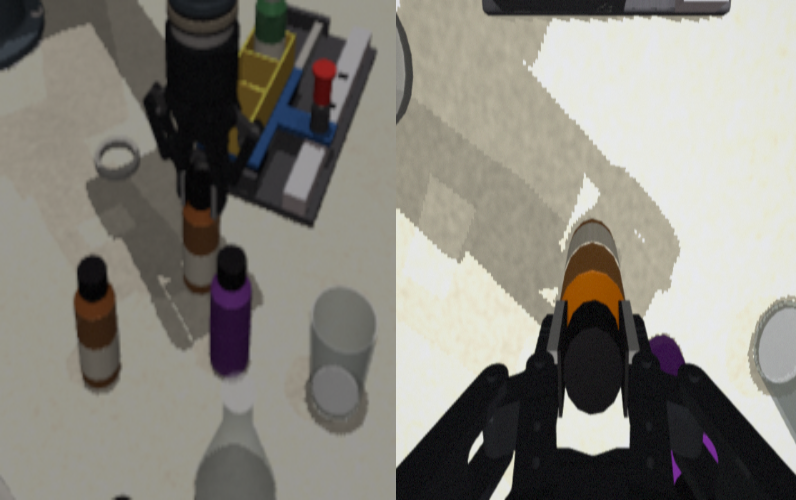

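The fingers seem to be gripping the cap and shoulder, not the body: the wrist crop shows the pads at the black cap, with the wider orange body below the tips. I'll measure the fingertip height from depth.

```bash
python3 - <<'E'
from h import *
for n in("w2","s2"):
    d=load(n);P=pts(d);c=np.array([.5413,-.1541]);a=np.radians(97.9)
    L=(P[...,:2]-c)@np.array([np.cos(a),np.sin(a)]);T=(P[...,:2]-c)@np.array([np.sin(a),-np.cos(a)])
    near=(abs(L)<.03)&(abs(T)<.06)&(d["depth"]>0)
    print(n)
    for z in np.arange(.03,.15,.008):
        m=near&(P[...,2]>=z)&(P[...,2]<z+.008)
        if m.sum()>3: print(round(z,3),m.sum(),"T",np.percentile(T[m],[0,10,50,90,100]).round(3),"L",np.percentile(L[m],[0,50,100]).round(3),d["pixels"][m].mean(0).astype(int))
E
```

```text
w2
0.03 267 T [-0.02  -0.015 -0.     0.015  0.021] L [0.008 0.02  0.022] [108 104  93]
0.038 369 T [-0.022 -0.016  0.001  0.017  0.022] L [0.003 0.02  0.022] [123 117 104]
0.046 372 T [-0.021 -0.015  0.     0.016  0.022] L [0.004 0.02  0.022] [102  81  58]
0.054 374 T [-0.02  -0.015  0.     0.015  0.021] L [0.008 0.02  0.022] [80 53 26]
0.062 444 T [-0.02  -0.014  0.001  0.016  0.021] L [0.008 0.02  0.022] [79 52 25]
0.07 521 T [-0.02  -0.014  0.     0.015  0.021] L [0.008 0.02  0.022] [79 52 25]
0.078 1512 T [-0.025 -0.013  0.001  0.015  0.027] L [0.007 0.017 0.022] [139  76   8]
0.086 1493 T [-0.028 -0.018  0.001  0.02   0.029] L [0.003 0.012 0.019] [91 56 18]
0.094 1395 T [-0.028 -0.022  0.001  0.024  0.029] L [0.003 0.012 0.016] [26 26 26]
0.102 4790 T [-0.028 -0.013  0.001  0.015  0.03 ] L [-0.015  0.006  0.016] [25 24 25]
0.11 3125 T [-0.028 -0.015  0.     0.017  0.029] L [-0.014  0.004  0.016] [35 34 34]
0.118 1515 T [-0.044 -0.031 -0.014  0.032  0.046] L [-0.009  0.011  0.016] [29 29 31]
0.126 4043 T [-0.048 -0.039  0.017  0.041  0.05 ] L [-0.012  0.013  0.016] [23 23 25]
0.1
[... 733 characters left out ...]
0.017 -0.001] [75 45 25]
0.086 86 T [-0.026 -0.017  0.004  0.022  0.029] L [-0.021 -0.011  0.002] [49 33 23]
0.094 86 T [-0.028 -0.019  0.009  0.028  0.03 ] L [-0.017 -0.01   0.009] [23 22 22]
0.102 101 T [-0.028 -0.017  0.004  0.028  0.03 ] L [-0.017 -0.01   0.01 ] [17 16 17]
0.11 150 T [-0.027 -0.016 -0.     0.022  0.03 ] L [-0.016 -0.005  0.014] [14 13 14]
0.118 48 T [-0.039 -0.025 -0.016  0.028  0.032] L [-0.013 -0.008  0.012] [14 14 14]
0.126 122 T [-0.047 -0.036 -0.015  0.038  0.048] L [-0.014 -0.01   0.014] [11 11 12]
0.134 150 T [-0.05  -0.043 -0.016  0.042  0.052] L [-0.014 -0.01   0.013] [12 12 13]
0.142 114 T [-0.054 -0.046 -0.012  0.046  0.054] L [-0.018 -0.011  0.016] [15 15 14]
```

```bash
python3 - <<'E'
from h import *
d=load("wrist");P=pts(d);m=(P[...,2]>.15)&(d["depth"]>0)
c=np.array([.5443,-.1526]);a=np.radians(98.2)
L=(P[...,:2]-c)@np.array([np.cos(a),np.sin(a)]);T=(P[...,:2]-c)@np.array([np.sin(a),-np.cos(a)])
for z in np.arange(.18,.3,.008):
    k=m&(P[...,2]>=z)&(P[...,2]<z+.008)
    if k.sum()>3: print(round(z,3),k.sum(),np.percentile(T[k],[0,10,50,90,100]).round(3),np.percentile(L[k],[0,50,100]).round(3))
E
```

```text
0.236 14 [-0.042 -0.042  0.044  0.044  0.044] [-0.003  0.002  0.008]
0.244 815 [-0.054 -0.043 -0.041  0.045  0.056] [-0.01   0.004  0.013]
0.252 1404 [-0.056 -0.047 -0.041  0.049  0.058] [-0.01   0.008  0.013]
0.26 1730 [-0.056 -0.048  0.001  0.049  0.057] [-0.011  0.008  0.013]
0.268 1964 [-0.056 -0.048  0.043  0.05   0.057] [-0.011  0.008  0.013]
0.276 1698 [-0.055 -0.046  0.043  0.047  0.056] [-0.002  0.01   0.013]
0.284 2598 [-0.072 -0.061 -0.04   0.063  0.074] [0.007 0.013 0.015]
0.292 11253 [-0.073 -0.062  0.04   0.064  0.076] [-0.012  0.007  0.017]
```

Confirmed with open fingers too: the real tips sit about 36 mm (shut) to 48 mm (open) behind the reported TCP, so heights get corrected. I'll open, go 32 mm lower and regrip on the body.

Emit:
apply_moves(
  claw=[1, 1, 1, 1, 1],
  travel=[
    [0, 0, 0],
    [0, 0, 0],
    [0, 0, 0],
    [0, 0, 0],
    [0, 0, 0],
  ],
  turn=[
    [0, 0, 0],
    [0, 0, 0],
    [0, 0, 0],
    [0, 0, 0],
    [0, 0, 0],
  ],
)

```text
t: 3.42
tcp_pos: [0.5417, -0.1536, 0.0413]
tool_rot: [0.657, 0.754, 0.0, -0.0]
force: [0.2, -0.5, 0.4]
finger_gap: 0.996
gripper_force: 0.0
```

Emit:
apply_moves(
  claw=[1, 1, 1, 1, 1],
  travel=[
    [0, 0, 0],
    [0, 0, 0.01],
    [0, 0, 0.02],
    [0, 0, 0.03],
    [0, 0, 0.04],
  ],
  turn=[
    [0, 0, 0],
    [0, 0, 0],
    [0, 0, 0],
    [0, 0, 0],
    [0, 0, 0],
  ],
)

```text
t: 3.83
tcp_pos: [0.5413, -0.1535, 0.0081]
tool_rot: [0.657, 0.754, -0.0, -0.001]
force: [0.2, 0.3, -0.1]
finger_gap: 0.998
gripper_force: 0.0
```

Emit:
apply_moves(
  claw=[1, 0.4, 0, -0.5, -1],
  travel=[
    [0, 0, 0],
    [0, 0, 0],
    [0, 0, 0],
    [0, 0, 0],
    [0, 0, 0],
  ],
  turn=[
    [0, 0, 0],
    [0, 0, 0],
    [0, 0, 0],
    [0, 0, 0],
    [0, 0, 0],
  ],
)

```text
t: 4.25
tcp_pos: [0.5418, -0.1538, 0.0099]
tool_rot: [0.657, 0.754, -0.0, 0.0]
force: [0.2, -0.1, 0.5]
finger_gap: 0.5
gripper_force: 40.5
```

Emit:
apply_moves(
  claw=[-1, -1, -1, -1],
  travel=[
    [0, 0, 0],
    [0, 0, 0],
    [0, 0, 0],
    [0, 0, 0],
  ],
  turn=[
    [0, 0, 0],
    [0, 0, 0],
    [0, 0, 0],
    [0, 0, 0],
  ],
)

```text
t: 4.58
tcp_pos: [0.5418, -0.1538, 0.0098]
tool_rot: [0.657, 0.754, 0.0, 0.0]
force: [-1.9, -0.3, 3.9]
finger_gap: 0.503
gripper_force: 40.7
```

```bash
python3 - <<'E'
from plan import plan
# A: lift, to pre-cell1, over cell1, lower
plan([.5413,-.1545,.009],97.9,[([.5413,-.1545,.089],97.9,1),([.4905,.0575,.109],97.9,2),([.4905,.0575,.058],97.9,1)])
E
```

```text
travel [0.0, 0.0, -0.1] turn -0.0 ->  [ 0.5413 -0.1545  0.089 ] 97.9
travel [0.1356, -0.0132, -0.0125] turn -0.0 ->  [ 0.5159 -0.0485  0.099 ] 97.9
travel [0.1356, -0.0132, -0.0125] turn -0.0 ->  [0.4905 0.0575 0.109 ] 97.9
travel [0.0, 0.0, 0.0637] turn -0.0 ->  [0.4905 0.0575 0.058 ] 97.9
```

Emit:
apply_moves(
  claw=[-1, -1, -1, -1, -1],
  travel=[
    [0, 0, -0.024],
    [0, 0, -0.048],
    [0, 0, -0.072],
    [0, 0, -0.096],
    [0, 0, -0.12],
  ],
  turn=[
    [0, 0, 0],
    [0, 0, 0],
    [0, 0, 0],
    [0, 0, 0],
    [0, 0, 0],
  ],
)

```text
t: 5.0
tcp_pos: [0.5413, -0.1534, 0.1057]
tool_rot: [0.657, 0.754, -0.0, -0.001]
force: [-0.3, 0.2, -2.1]
finger_gap: 0.507
gripper_force: 41.1
```

Emit:
apply_moves(
  claw=[-1, -1, -1, -1, -1],
  travel=[
    [0.017, -0.002, 0],
    [0.045, -0.005, 0],
    [0.075, -0.008, 0],
    [0.105, -0.011, 0],
    [0.135, -0.0136, 0],
  ],
  turn=[
    [0, 0, 0],
    [0, 0, 0],
    [0, 0, 0],
    [0, 0, 0],
    [0, 0, 0],
  ],
)

```text
t: 5.42
tcp_pos: [0.5142, -0.046, 0.104]
tool_rot: [0.657, 0.754, -0.0, -0.001]
force: [0.2, -0.9, -1.8]
finger_gap: 0.507
gripper_force: 41.1
```

Emit:
apply_moves(
  claw=[-1, -1, -1, -1, -1],
  travel=[
    [0.03, -0.003, 0],
    [0.06, -0.006, 0],
    [0.09, -0.009, 0],
    [0.12, -0.012, 0],
    [0.135, -0.0136, 0],
  ],
  turn=[
    [0, 0, 0],
    [0, 0, 0],
    [0, 0, 0],
    [0, 0, 0],
    [0, 0, 0],
  ],
)

```text
t: 5.83
tcp_pos: [0.4875, 0.0605, 0.1041]
tool_rot: [0.656, 0.754, -0.001, -0.002]
force: [-0.3, 0.1, -2.7]
finger_gap: 0.505
gripper_force: 41.1
```

Emit:
apply_moves(
  claw=[-1, -1, -1],
  travel=[
    [0, 0, 0],
    [0, 0, 0],
    [0, 0, 0],
  ],
  turn=[
    [0, 0, 0],
    [0, 0, 0],
    [0, 0, 0],
  ],
)

```text
t: 6.08
tcp_pos: [0.491, 0.0569, 0.1051]
tool_rot: [0.657, 0.754, -0.0, 0.0]
force: [0.1, -0.3, -3.4]
finger_gap: 0.504
gripper_force: 41.2
```

```bash
python3 - <<'E'
from station import manip
from h import *
s=manip.sense();print(s["tcp_pos"],s["force"],s["finger_gap"])
for n,f in(("scene","s3"),("wrist","w3")):
    d=manip.snapshot(n);np.savez(f+".npz",**d)
    h=cv2.cvtColor(d["pixels"],cv2.COLOR_RGB2HSV);P=pts(d)
    m=(h[...,0]>=20)&(h[...,0]<=34)&(h[...,1]>120)&(P[...,2]>.074)&(P[...,2]<.09)&(abs(P[...,1]-.05)<.12)
    q=P[m];print(n,m.sum(),cv2.minAreaRect(q[:,:2].astype(np.float32)))
a,b=[cv2.resize(cv2.cvtColor(load(x)["pixels"],cv2.COLOR_RGB2BGR)[sl],(400,500)) for x,sl in(("s3",np.s_[80:260,230:420]),("w3",np.s_[:]))]
cv2.imwrite("pics/g3.png",np.hstack([a,b]))
E
```

```text
[0.4910224  0.05687193 0.10508804] [ 0.1130385  -0.25590025 -3.36830522] 0.5036404524739285
scene 381 ((0.49117687344551086, 0.05704217031598091), (0.06233745440840721, 0.1808321475982666), 7.598120212554932)
wrist 4269 ((0.48558494448661804, 0.09037423133850098), (0.06201760470867157, 0.11388109624385834), 7.926901340484619)
```

View pics/g3.png

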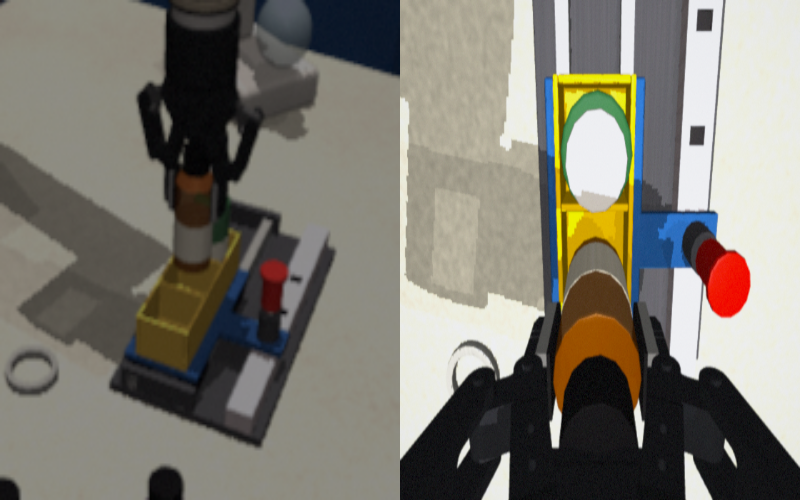

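Bottle A is upright in the fingers, over the middle cell: in the wrist half of the picture the bottle is at (600,400), its lower end between the cell walls. The crate centre measures (0.490, 0.058), within 1.5 mm of the TCP. Lowering.

Emit:
apply_moves(
  claw=[-1, -1, -1, -1, -1],
  travel=[
    [0.0012, 0, 0.01],
    [0.0012, 0, 0.025],
    [0.0012, 0, 0.04],
    [0.0012, 0, 0.05],
    [0.0012, 0, 0.0575],
  ],
  turn=[
    [0, 0, 0],
    [0, 0, 0],
    [0, 0, 0],
    [0, 0, 0],
    [0, 0, 0],
  ],
)

```text
t: 6.6
tcp_pos: [0.4902, 0.0578, 0.0582]
tool_rot: [0.658, 0.753, -0.0, -0.001]
force: [-0.7, 0.0, -2.0]
finger_gap: 0.505
gripper_force: 41.2
```

Emit:
apply_moves(
  claw=[-1, -1, -1, -1, -1],
  travel=[
    [0, 0, 0],
    [0, 0, 0.001],
    [0, 0, 0.002],
    [0, 0, 0.003],
    [0, 0, 0.003],
  ],
  turn=[
    [0, 0, 0],
    [0, 0, 0],
    [0, 0, 0],
    [0, 0, 0],
    [0, 0, 0],
  ],
)

```text
t: 7.02
tcp_pos: [0.4909, 0.0583, 0.0573]
tool_rot: [0.657, 0.754, 0.0, 0.0]
force: [0.0, -0.2, -1.9]
finger_gap: 0.507
gripper_force: 41.2
```

Emit:
apply_moves(
  claw=[-1, -1, -1],
  travel=[
    [0, 0, 0.001],
    [0, 0, 0.002],
    [0, 0, 0.0025],
  ],
  turn=[
    [0, 0, 0],
    [0, 0, 0],
    [0, 0, 0],
  ],
)

```text
t: 7.27
tcp_pos: [0.4909, 0.0583, 0.0558]
tool_rot: [0.657, 0.754, 0.0, 0.0]
force: [-3.1, 0.5, 8.4]
finger_gap: 0.506
gripper_force: 42.2
```

```bash
python3 - <<'E'
from plan import plan
plan([.4905,.058,.056],97.9,[([.4905,.058,.18],97.9,1),([.504,-.3,.18],97.9,2)])
E
```

```text
travel [0.0, 0.0, -0.155] turn -0.0 ->  [0.4905 0.058  0.18  ] 97.9
travel [-0.2228, -0.0224, -0.0] turn -0.0 ->  [ 0.4972 -0.121   0.18  ] 97.9
travel [-0.2228, -0.0224, -0.0] turn -0.0 ->  [ 0.504 -0.3    0.18 ] 97.9
```

Emit:
apply_moves(
  claw=[-0.1, 0.1, 0.4, 0.8, 1],
  travel=[
    [0, 0, 0],
    [0, 0, 0],
    [0, 0, 0],
    [0, 0, 0],
    [0, 0, 0],
  ],
  turn=[
    [0, 0, 0],
    [0, 0, 0],
    [0, 0, 0],
    [0, 0, 0],
    [0, 0, 0],
  ],
)

```text
t: 7.68
tcp_pos: [0.4907, 0.0583, 0.055]
tool_rot: [0.657, 0.754, 0.0, 0.0]
force: [-0.8, -0.3, 0.0]
finger_gap: 0.945
gripper_force: 0.0
```

Emit:
apply_moves(
  claw=[1, 1, 1, 1, 1],
  travel=[
    [0, 0, 0],
    [0, 0, -0.03],
    [0, 0, -0.07],
    [0, 0, -0.11],
    [0, 0, -0.155],
  ],
  turn=[
    [0, 0, 0],
    [0, 0, 0],
    [0, 0, 0],
    [0, 0, 0],
    [0, 0, 0],
  ],
)

```text
t: 8.1
tcp_pos: [0.4895, 0.0584, 0.1795]
tool_rot: [0.657, 0.754, -0.001, -0.001]
force: [0.4, 0.2, -0.7]
finger_gap: 1.001
gripper_force: 0.0
```

Emit:
apply_moves(
  claw=[1, 1, 1, 1, 1],
  travel=[
    [-0.223, -0.0224, 0],
    [-0.223, -0.0224, 0],
    [-0.223, -0.0224, 0],
    [-0.223, -0.0224, 0],
    [-0.223, -0.0224, 0],
  ],
  turn=[
    [0, 0, 0],
    [0, 0, 0],
    [0, 0, 0],
    [0, 0, 0],
    [0, 0, 0],
  ],
)

```text
t: 8.52
tcp_pos: [0.4983, -0.1265, 0.1794]
tool_rot: [0.659, 0.753, -0.0, 0.002]
force: [0.5, -0.6, 0.5]
finger_gap: 1.002
gripper_force: 0.0
```

Emit:
apply_moves(
  claw=[1, 1, 1, 1, 1],
  travel=[
    [-0.05, -0.005, 0],
    [-0.1, -0.01, 0],
    [-0.15, -0.015, 0],
    [-0.2, -0.02, 0],
    [-0.223, -0.0224, 0],
  ],
  turn=[
    [0, 0, 0],
    [0, 0, 0],
    [0, 0, 0],
    [0, 0, 0],
    [0, 0, 0],
  ],
)

```text
t: 8.93
tcp_pos: [0.5041, -0.3051, 0.179]
tool_rot: [0.658, 0.753, -0.001, 0.002]
force: [-0.1, 0.0, -0.1]
finger_gap: 1.001
gripper_force: 0.0
```

Emit:
apply_moves(
  claw=[1, 1, 1, 1],
  travel=[
    [0, 0, 0],
    [0, 0, 0],
    [0, 0, 0],
    [0, 0, 0],
  ],
  turn=[
    [0, 0, 0],
    [0, 0, 0],
    [0, 0, 0],
    [0, 0, 0],
  ],
)

```text
t: 9.27
tcp_pos: [0.5034, -0.2978, 0.1788]
tool_rot: [0.657, 0.754, 0.0, -0.001]
force: [0.5, -0.2, -0.3]
finger_gap: 1.001
gripper_force: 0.0
```

```bash
python3 - <<'E'
from station import manip
from h import *
s=manip.sense();print(s["tcp_pos"],s["tool_rot"],s["force"],s["q"])
for n in("top","wrist","scene"):
    d=manip.snapshot(n);np.savez(n+"4.npz",**d);P=pts(d)
    for k,(x,y),z in(("B",(.504,-.3005),.11),("P",(.617,-.213),.11),("A",(.4905,.058),.156),("G",(.4835,.114),.156),("K",(.587,.07),.111)):
        m=(abs(P[...,2]-z)<.004)&(np.hypot(P[...,0]-x,P[...,1]-y)<.028);vv,uu=np.nonzero(m)
        if len(uu)>20: print(n,k,len(uu),ray(d,(uu.mean(),vv.mean()),z).round(4),np.ptp(P[m],0).round(3))
E
```

```text
[ 0.50335103 -0.29781027  0.17876623] [ 6.56517705e-01  7.54309954e-01  2.32090128e-04 -9.70844714e-04] [ 0.49064901 -0.21080276 -0.30937804] [-7.25469295e-01  4.93283796e-01  1.55159069e+00  5.00953295e-04
  1.09866413e+00 -8.64107205e-01]
top P 104 [ 0.6165 -0.2134  0.11  ] [0.029 0.027 0.007]
top A 126 [0.4901 0.0562 0.156 ] [0.028 0.028 0.008]
top G 125 [0.4828 0.1155 0.156 ] [0.028 0.031 0.008]
top K 106 [0.586  0.0712 0.111 ] [0.027 0.029 0.008]
wrist B 1362 [ 0.5039 -0.2993  0.11  ] [0.03  0.03  0.006]
wrist P 1786 [ 0.616  -0.2128  0.11  ] [0.031 0.03  0.006]
scene B 178 [ 0.5054 -0.3023  0.11  ] [0.03  0.03  0.007]
scene P 176 [ 0.6184 -0.2154  0.11  ] [0.03  0.032 0.007]
scene A 88 [0.4925 0.0551 0.156 ] [0.032 0.031 0.006]
scene G 78 [0.4855 0.1132 0.156 ] [0.029 0.032 0.006]
scene K 94 [0.5875 0.0692 0.111 ] [0.03  0.035 0.007]
```

A stands in cell1 with its cap top at 0.156, as it should. B is at (0.504, -0.300). Descending on B.

Emit:
apply_moves(
  claw=[1, 1, 1, 1, 1],
  travel=[
    [-0.0026, 0, 0.045],
    [-0.0026, 0, 0.09],
    [-0.0026, 0, 0.135],
    [-0.0026, 0, 0.18],
    [-0.0026, 0, 0.212],
  ],
  turn=[
    [0, 0, 0],
    [0, 0, 0],
    [0, 0, 0],
    [0, 0, 0],
    [0, 0, 0],
  ],
)

```text
t: 9.83
tcp_pos: [0.5031, -0.3003, 0.0069]
tool_rot: [0.657, 0.754, 0.0, -0.002]
force: [-0.6, 0.0, 0.0]
finger_gap: 0.999
gripper_force: 0.0
```

Emit:
apply_moves(
  claw=[1, 1, 0.4, 0, -0.5],
  travel=[
    [0, 0, 0],
    [0, 0, 0],
    [0, 0, 0],
    [0, 0, 0],
    [0, 0, 0],
  ],
  turn=[
    [0, 0, 0],
    [0, 0, 0],
    [0, 0, 0],
    [0, 0, 0],
    [0, 0, 0],
  ],
)

```text
t: 10.25
tcp_pos: [0.5054, -0.3032, 0.0117]
tool_rot: [0.657, 0.754, -0.0, 0.002]
force: [-0.0, 1.1, -0.1]
finger_gap: 0.605
gripper_force: 0.0
```

Emit:
apply_moves(
  claw=[-1, -1, -1, -1, -1],
  travel=[
    [0, 0, 0],
    [0, 0, 0],
    [0, 0, 0],
    [0, 0, 0],
    [0, 0, 0],
  ],
  turn=[
    [0, 0, 0],
    [0, 0, 0],
    [0, 0, 0],
    [0, 0, 0],
    [0, 0, 0],
  ],
)

```text
t: 10.67
tcp_pos: [0.5049, -0.3031, 0.0116]
tool_rot: [0.657, 0.754, -0.0, 0.002]
force: [-1.6, -0.0, 6.3]
finger_gap: 0.507
gripper_force: 39.8
```

```bash
python3 - <<'E'
from station import manip
from plan import plan
s=manip.sense();p=s["tcp_pos"];print(p,s["finger_gap"])
q=p.copy();q[2]+=.096
plan(p,97.9,[(q,97.9,1),([.498,.0003,q[2]],97.9,2)])
E
```

```text
[ 0.50485898 -0.30307331  0.0115898 ] 0.5074793293597955
travel [0.0, 0.0, -0.12] turn -0.0 ->  [ 0.5049 -0.3031  0.1076] 97.9
travel [0.1884, 0.0218, -0.0] turn -0.0 ->  [ 0.5014 -0.1514  0.1076] 97.9
travel [0.1884, 0.0218, -0.0] turn -0.0 ->  [4.980e-01 3.000e-04 1.076e-01] 97.9
```

Emit:
apply_moves(
  claw=[-1, -1, -1, -1, -1],
  travel=[
    [0, 0, -0.024],
    [0, 0, -0.048],
    [0, 0, -0.072],
    [0, 0, -0.096],
    [0, 0, -0.12],
  ],
  turn=[
    [0, 0, 0],
    [0, 0, 0],
    [0, 0, 0],
    [0, 0, 0],
    [0, 0, 0],
  ],
)

```text
t: 11.08
tcp_pos: [0.5039, -0.302, 0.1071]
tool_rot: [0.657, 0.754, 0.0, 0.0]
force: [-0.0, -0.3, -1.4]
finger_gap: 0.509
gripper_force: 41.0
```

Emit:
apply_moves(
  claw=[-1, -1, -1, -1, -1],
  travel=[
    [0.02, 0.0023, 0],
    [0.055, 0.0063, 0],
    [0.1, 0.0115, 0],
    [0.145, 0.0167, 0],
    [0.188, 0.0218, 0],
  ],
  turn=[
    [0, 0, 0],
    [0, 0, 0],
    [0, 0, 0],
    [0, 0, 0],
    [0, 0, 0],
  ],
)

```text
t: 11.5
tcp_pos: [0.4992, -0.1477, 0.1049]
tool_rot: [0.657, 0.753, 0.0, -0.001]
force: [1.8, -0.7, -1.9]
finger_gap: 0.503
gripper_force: 41.1
```

Emit:
apply_moves(
  claw=[-1, -1, -1, -1, -1],
  travel=[
    [0.045, 0.0052, 0],
    [0.09, 0.0104, 0],
    [0.135, 0.0156, 0],
    [0.17, 0.0196, 0],
    [0.186, 0.0218, 0],
  ],
  turn=[
    [0, 0, 0],
    [0, 0, 0],
    [0, 0, 0],
    [0, 0, 0],
    [0, 0, 0],
  ],
)

```text
t: 11.92
tcp_pos: [0.4948, 0.0038, 0.1048]
tool_rot: [0.656, 0.755, -0.0, -0.002]
force: [-1.1, 0.2, -1.2]
finger_gap: 0.507
gripper_force: 41.1
```

Emit:
apply_moves(
  claw=[-1, -1, -1, -1, -1],
  travel=[
    [0, 0, 0],
    [0, 0, 0],
    [0, 0, 0],
    [0, 0, 0],
    [0, 0, 0],
  ],
  turn=[
    [0, 0, 0],
    [0, 0, 0],
    [0, 0, 0],
    [0, 0, 0],
    [0, 0, 0],
  ],
)

```text
t: 12.33
tcp_pos: [0.4979, -0.0019, 0.1053]
tool_rot: [0.658, 0.753, -0.0, 0.0]
force: [0.3, -0.6, -1.3]
finger_gap: 0.506
gripper_force: 41.1
```

```bash
python3 - <<'E'
from station import manip
from h import *
s=manip.sense();print(s["tcp_pos"],s["force"],s["finger_gap"])
for n in("scene","wrist","top"):
    d=manip.snapshot(n);np.savez(n+"5.npz",**d);P=pts(d)
    for k,(x,y),z in(("A",(.4905,.058),.156),("G",(.4835,.114),.156),("K",(.587,.07),.111),("B",tuple(s["tcp_pos"][:2]),s["tcp_pos"][2]-.0116+.11)):
        m=(abs(P[...,2]-z)<.004)&(np.hypot(P[...,0]-x,P[...,1]-y)<(.028 if k!="B" else .019));vv,uu=np.nonzero(m)
        if len(uu)>20: print(n,k,len(uu),ray(d,(uu.mean(),vv.mean()),z).round(4),np.ptp(P[m],0).round(3))
a,b=[cv2.resize(cv2.cvtColor(load(x)["pixels"],cv2.COLOR_RGB2BGR)[sl],(400,500)) for x,sl in(("scene5",np.s_[80:260,230:420]),("wrist5",np.s_[:]))]
cv2.imwrite("pics/g5.png",np.hstack([a,b]))
E
```

```text
[ 0.49787768 -0.00192508  0.10532991] [ 0.31878493 -0.55986781 -1.34588721] 0.5058619894617168
scene G 34 [0.4841 0.1137 0.156 ] [0.021 0.027 0.006]
scene K 92 [0.5876 0.0694 0.111 ] [0.03  0.034 0.007]
scene B 72 [ 0.498  -0.0056  0.2037] [0.032 0.022 0.007]
wrist A 5829 [0.4908 0.0584 0.156 ] [0.031 0.03  0.005]
wrist K 3628 [0.5855 0.0726 0.111 ] [0.032 0.031 0.006]
wrist B 5731 [0.4981 0.0079 0.2037] [0.031 0.02  0.006]
top K 72 [0.59   0.0696 0.111 ] [0.02  0.03  0.008]
```

View pics/g5.png

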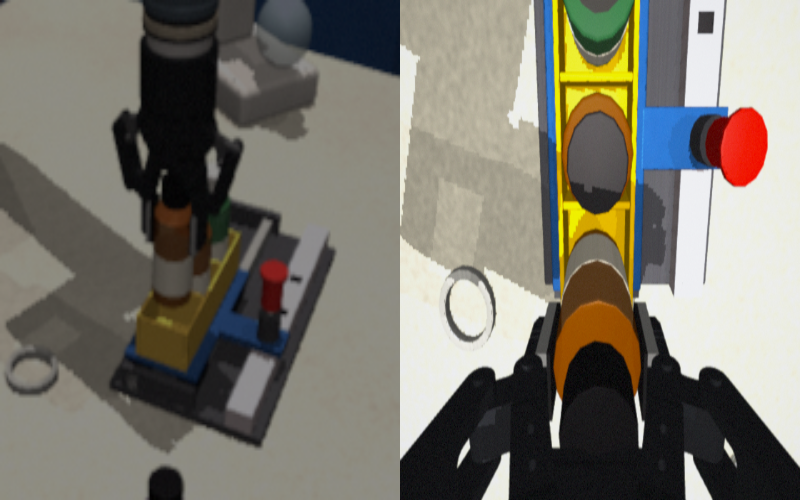

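B is upright over the first cell: in the wrist half of the picture it's at (597,390), with A (598,160) and green standing in their cells. Lowering.

Emit:
apply_moves(
  claw=[-1, -1, -1, -1, -1],
  travel=[
    [0, 0, 0.01],
    [0, 0, 0.025],
    [0, 0, 0.04],
    [0, 0, 0.05],
    [0, 0, 0.056],
  ],
  turn=[
    [0, 0, 0],
    [0, 0, 0],
    [0, 0, 0],
    [0, 0, 0],
    [0, 0, 0],
  ],
)

```text
t: 12.9
tcp_pos: [0.497, -0.001, 0.0592]
tool_rot: [0.657, 0.754, -0.0, -0.001]
force: [0.2, -0.5, -1.4]
finger_gap: 0.504
gripper_force: 41.1
```

Emit:
apply_moves(
  claw=[-1, -1, -1, -1, -1],
  travel=[
    [0, 0, 0],
    [0, 0, 0.001],
    [0, 0, 0.002],
    [0, 0, 0.003],
    [0, 0, 0.003],
  ],
  turn=[
    [0, 0, 0],
    [0, 0, 0],
    [0, 0, 0],
    [0, 0, 0],
    [0, 0, 0],
  ],
)

```text
t: 13.32
tcp_pos: [0.498, -0.001, 0.0585]
tool_rot: [0.657, 0.754, 0.0, 0.0]
force: [-0.4, 0.8, -1.3]
finger_gap: 0.505
gripper_force: 41.1
```

Emit:
apply_moves(
  claw=[-1, -1, -1],
  travel=[
    [0, 0, 0.001],
    [0, 0, 0.002],
    [0, 0, 0.003],
  ],
  turn=[
    [0, 0, 0],
    [0, 0, 0],
    [0, 0, 0],
  ],
)

```text
t: 13.57
tcp_pos: [0.4981, -0.0011, 0.0574]
tool_rot: [0.657, 0.754, 0.0, 0.001]
force: [-4.9, -0.0, 19.7]
finger_gap: 0.504
gripper_force: 43.0
```

Emit:
apply_moves(
  claw=[-0.1, 0.1, 0.4, 0.8, 1],
  travel=[
    [0, 0, 0],
    [0, 0, 0],
    [0, 0, 0],
    [0, 0, 0],
    [0, 0, 0],
  ],
  turn=[
    [0, 0, 0],
    [0, 0, 0],
    [0, 0, 0],
    [0, 0, 0],
    [0, 0, 0],
  ],
)

```text
t: 13.98
tcp_pos: [0.4979, -0.001, 0.0557]
tool_rot: [0.657, 0.754, 0.0, 0.0]
force: [0.2, -0.1, -0.5]
finger_gap: 0.943
gripper_force: 0.0
```

Emit:
apply_moves(
  claw=[1, 1, 1, 1, 1],
  travel=[
    [0, 0, 0],
    [0, 0, -0.03],
    [0, 0, -0.07],
    [0, 0, -0.11],
    [0, 0, -0.15],
  ],
  turn=[
    [0, 0, 0],
    [0, 0, 0],
    [0, 0, 0],
    [0, 0, 0],
    [0, 0, 0],
  ],
)

```text
t: 14.4
tcp_pos: [0.4972, -0.0009, 0.1767]
tool_rot: [0.657, 0.754, -0.0, -0.001]
force: [1.2, 0.2, -0.0]
finger_gap: 0.996
gripper_force: 0.0
```

```bash
python3 - <<'E'
from station import manip
from plan import plan
s=manip.sense();p=s["tcp_pos"];print(p,s["q"])
plan(p,97.9,[([.5865,.071,.178],7.9,3)])
E
```

```text
[ 0.49717339 -0.00086111  0.17666194] [-2.26898281e-01  3.83151098e-01  1.76689861e+00  1.18174102e-05
  9.93168163e-01 -3.63557721e-01]
travel [0.0245, 0.041, -0.0006] turn 0.1667 ->  [0.5269 0.0231 0.1771] 67.9
travel [0.0417, 0.0232, -0.0006] turn 0.1667 ->  [0.5567 0.047  0.1776] 37.9
travel [0.0478, -0.0008, -0.0006] turn 0.1667 ->  [0.5865 0.071  0.178 ] 7.9
```

Emit:
apply_moves(
  claw=[1, 1, 1, 1, 1],
  travel=[
    [0.0049, 0.0082, 0],
    [0.0098, 0.0164, 0],
    [0.0147, 0.0246, 0],
    [0.0196, 0.0328, 0],
    [0.0245, 0.041, 0],
  ],
  turn=[
    [0, 0, 0.0333],
    [0, 0, 0.0667],
    [0, 0, 0.1],
    [0, 0, 0.1333],
    [0, 0, 0.1667],
  ],
)

```text
t: 14.82
tcp_pos: [0.5277, 0.0232, 0.1757]
tool_rot: [0.831, 0.556, -0.0, -0.0]
force: [0.4, -0.7, 0.1]
finger_gap: 0.996
gripper_force: 0.0
```

Emit:
apply_moves(
  claw=[1, 1, 1, 1, 1],
  travel=[
    [0.0083, 0.0046, 0],
    [0.0167, 0.0093, 0],
    [0.025, 0.0139, 0],
    [0.0333, 0.0186, 0],
    [0.0417, 0.0232, 0],
  ],
  turn=[
    [0, 0, 0.0333],
    [0, 0, 0.0667],
    [0, 0, 0.1],
    [0, 0, 0.1333],
    [0, 0, 0.1667],
  ],
)

```text
t: 15.23
tcp_pos: [0.5574, 0.0471, 0.1754]
tool_rot: [0.947, 0.322, -0.0, -0.0]
force: [-0.4, -0.5, 0.9]
finger_gap: 1.002
gripper_force: 0.0
```

Emit:
apply_moves(
  claw=[1, 1, 1, 1, 1],
  travel=[
    [0.0096, 0, 0],
    [0.0191, 0, 0],
    [0.0287, 0, 0],
    [0.0382, 0, 0],
    [0.0478, 0, 0],
  ],
  turn=[
    [0, 0, 0.0333],
    [0, 0, 0.0667],
    [0, 0, 0.1],
    [0, 0, 0.1333],
    [0, 0, 0.1667],
  ],
)

```text
t: 15.65
tcp_pos: [0.5875, 0.0705, 0.1753]
tool_rot: [0.998, 0.066, -0.0, -0.0]
force: [0.5, 0.1, 0.4]
finger_gap: 0.999
gripper_force: 0.0
```

Emit:
apply_moves(
  claw=[1, 1, 1, 1, 1],
  travel=[
    [0, 0, 0],
    [0, 0, 0],
    [0, 0, 0],
    [0, 0, 0],
    [0, 0, 0],
  ],
  turn=[
    [0, 0, 0],
    [0, 0, 0],
    [0, 0, 0],
    [0, 0, 0],
    [0, 0, 0],
  ],
)

```text
t: 16.07
tcp_pos: [0.5872, 0.07, 0.1758]
tool_rot: [0.998, 0.069, -0.0, 0.0]
force: [0.1, 0.6, 0.2]
finger_gap: 1.001
gripper_force: 0.0
```

```bash
python3 - <<'E'
from station import manip
from h import *
s=manip.sense();p=s["tcp_pos"];x,y=s["tool_rot"][:2];yaw=2*np.degrees(np.arctan2(y,x));print(p,yaw,s["q"])
from plan import plan
for n in("scene","wrist"):
    d=manip.snapshot(n);np.savez(n+"6.npz",**d);P=pts(d)
    for k,(x,y),z in(("A",(.4905,.058),.156),("G",(.4835,.114),.156),("B",(.498,.0006),.156),("K",(.587,.071),.111)):
        m=(abs(P[...,2]-z)<.004)&(np.hypot(P[...,0]-x,P[...,1]-y)<.026);vv,uu=np.nonzero(m)
        if len(uu)>20: c=ray(d,(uu.mean(),vv.mean()),z);print(n,k,len(uu),c.round(4),np.ptp(P[m],0).round(3))
plan(p,yaw,[([c[0],c[1],.035],yaw,1)])
E
```

```text
[0.58716271 0.07001298 0.17577351] 7.856089934713316 [-7.01124058e-02  5.04724170e-01  1.53938451e+00 -8.55445697e-05
  1.09792914e+00  1.36360826e+00]
scene A 88 [0.4923 0.0551 0.156 ] [0.03  0.031 0.007]
scene G 78 [0.4854 0.1133 0.156 ] [0.03  0.033 0.007]
scene B 97 [ 0.4988 -0.001   0.156 ] [0.028 0.032 0.007]
scene K 93 [0.5879 0.0692 0.111 ] [0.03  0.031 0.007]
wrist A 1472 [0.4935 0.0578 0.156 ] [0.03  0.03  0.005]
wrist G 1497 [0.4862 0.1162 0.156 ] [0.032 0.03  0.005]
wrist B 1489 [0.4997 0.0024 0.156 ] [0.032 0.03  0.005]
wrist K 1485 [0.5885 0.0721 0.111 ] [0.031 0.031 0.006]
travel [0.002, -0.0024, 0.176] turn -0.0 ->  [0.5885 0.0721 0.035 ] 7.9
```

All three bottles stand upright at z 0.156. The knob is at about (0.588, 0.071). Descending on it.

Emit:
apply_moves(
  claw=[1, 1, 1, 1, 1],
  travel=[
    [0.001, -0.0015, 0.04],
    [0.001, -0.0015, 0.08],
    [0.001, -0.0015, 0.11],
    [0.001, -0.0015, 0.14],
    [0.001, -0.0015, 0.16],
  ],
  turn=[
    [0, 0, 0],
    [0, 0, 0],
    [0, 0, 0],
    [0, 0, 0],
    [0, 0, 0],
  ],
)

```text
t: 16.58
tcp_pos: [0.5869, 0.0715, 0.0456]
tool_rot: [0.998, 0.068, -0.001, -0.0]
force: [0.4, 0.2, 0.2]
finger_gap: 1.0
gripper_force: 0.0
```

Emit:
apply_moves(
  claw=[1, 1, 1, 1, 1],
  travel=[
    [0, 0, 0.005],
    [0, 0, 0.01],
    [0, 0, 0.015],
    [0, 0, 0.016],
    [0, 0, 0.016],
  ],
  turn=[
    [0, 0, 0],
    [0, 0, 0],
    [0, 0, 0],
    [0, 0, 0],
    [0, 0, 0],
  ],
)

```text
t: 17.0
tcp_pos: [0.5889, 0.0715, 0.0358]
tool_rot: [0.998, 0.068, 0.001, 0.0]
force: [0.2, -0.8, 0.3]
finger_gap: 1.002
gripper_force: 0.0
```

Emit:
apply_moves(
  claw=[0.4, 0, -0.2, -0.4, -0.6],
  travel=[
    [0, 0, 0],
    [0, 0, 0],
    [0, 0, 0],
    [0, 0, 0],
    [0, 0, 0],
  ],
  turn=[
    [0, 0, 0],
    [0, 0, 0],
    [0, 0, 0],
    [0, 0, 0],
    [0, 0, 0],
  ],
)

```text
t: 17.42
tcp_pos: [0.5884, 0.0715, 0.0355]
tool_rot: [0.998, 0.068, 0.0, 0.0]
force: [-1.6, -1.3, 3.6]
finger_gap: 0.353
gripper_force: 39.2
```

Emit:
apply_moves(
  claw=[-1, -1, -1, -1, -1],
  travel=[
    [0, 0, 0],
    [0, 0, 0],
    [0, 0, 0],
    [0, 0, 0],
    [0, 0, 0],
  ],
  turn=[
    [0, 0, 0],
    [0, 0, 0],
    [0, 0, 0],
    [0, 0, 0],
    [0, 0, 0],
  ],
)

```text
t: 17.83
tcp_pos: [0.5885, 0.0715, 0.0355]
tool_rot: [0.998, 0.068, 0.0, 0.0]
force: [-1.0, -0.8, 5.3]
finger_gap: 0.353
gripper_force: 39.0
```

```bash
python3 - <<'E'
from station import manip
from h import *
s=manip.sense();print(s["tcp_pos"],s["force"],s["finger_gap"],s["gripper_force"],s["ft_torque"])
d=manip.snapshot("scene");np.savez("s7.npz",**d);w=manip.snapshot("wrist");np.savez("w7.npz",**w)
a,b=[cv2.resize(cv2.cvtColor(load(x)["pixels"],cv2.COLOR_RGB2BGR)[sl],(400,500)) for x,sl in(("s7",np.s_[120:240,310:420]),("w7",np.s_[:]))]
cv2.imwrite("pics/g7.png",np.hstack([a,b]))
E
```

```text
[0.58846307 0.07150387 0.03549903] [-0.98180051 -0.76695484  5.2840203 ] 0.3529316445394297 38.99946570396423 [-0.06817611  0.13735821  0.02618528]
```

View pics/g7.png

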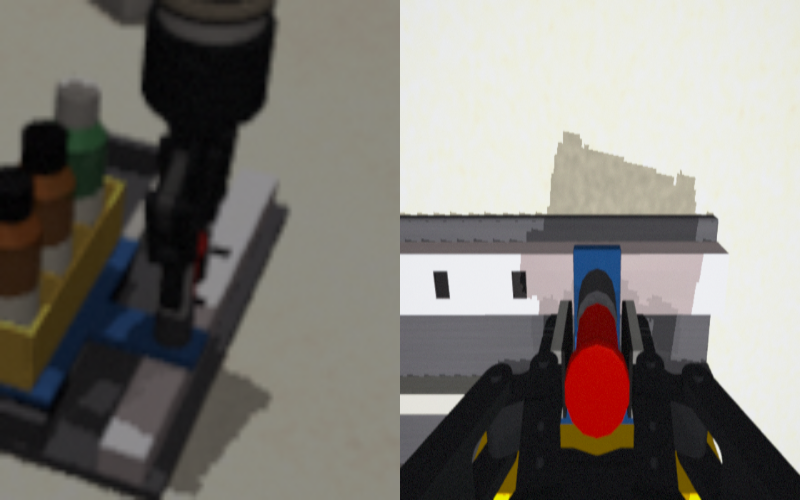

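The wrist half shows the red flange at (597,390) between the pads. The gap of 0.353 means the pad tops closed on the 32 mm flange. I'll open, rise 14 mm so the flange sits at mid-pad, and grip harder.

Emit:
apply_moves(
  claw=[-0.1, 0, 0, 0, 0],
  travel=[
    [0, 0, 0],
    [0, 0, 0],
    [0, 0, -0.006],
    [0, 0, -0.012],
    [0, 0, -0.018],
  ],
  turn=[
    [0, 0, 0],
    [0, 0, 0],
    [0, 0, 0],
    [0, 0, 0],
    [0, 0, 0],
  ],
)

```text
t: 18.35
tcp_pos: [0.5882, 0.0716, 0.0496]
tool_rot: [0.998, 0.068, -0.0, -0.0]
force: [0.1, 0.4, -0.0]
finger_gap: 0.5
gripper_force: 0.0
```

Emit:
apply_moves(
  claw=[0, -0.2, -0.4, -0.7, -1],
  travel=[
    [0, 0, 0],
    [0, 0, 0],
    [0, 0, 0],
    [0, 0, 0],
    [0, 0, 0],
  ],
  turn=[
    [0, 0, 0],
    [0, 0, 0],
    [0, 0, 0],
    [0, 0, 0],
    [0, 0, 0],
  ],
  newtons=80,
)

```text
t: 18.77
tcp_pos: [0.5886, 0.0715, 0.0502]
tool_rot: [0.998, 0.068, 0.0, 0.0]
force: [-0.5, 0.2, 5.0]
finger_gap: 0.333
gripper_force: 78.3
```

Emit:
apply_moves(
  claw=[-1, -1, -1, -1, -1],
  travel=[
    [0, 0, 0],
    [0, 0, 0],
    [0, 0, 0],
    [0, 0, 0],
    [0, 0, 0],
  ],
  turn=[
    [0, 0, 0],
    [0, 0, 0],
    [0, 0, 0],
    [0, 0, 0],
    [0, 0, 0],
  ],
)

```text
t: 19.18
tcp_pos: [0.5886, 0.0715, 0.0502]
tool_rot: [0.998, 0.068, 0.0, 0.0]
force: [-1.0, 0.2, 4.7]
finger_gap: 0.334
gripper_force: 78.3
```

Emit:
apply_moves(
  claw=[-1, -1, -1, -1, -1],
  travel=[
    [0, 0, -0.005],
    [0, 0, -0.01],
    [0, 0, -0.015],
    [0, 0, -0.019],
    [0, 0, -0.019],
  ],
  turn=[
    [0, 0, 0],
    [0, 0, 0],
    [0, 0, 0],
    [0, 0, 0],
    [0, 0, 0],
  ],
)

```text
t: 19.6
tcp_pos: [0.5883, 0.0715, 0.0645]
tool_rot: [0.998, 0.068, 0.0, 0.0]
force: [4.0, -0.4, -9.8]
finger_gap: 0.331
gripper_force: 79.5
```

```bash
python3 - <<'E'
from station import manip
from h import *
s=manip.sense();print(s["tcp_pos"],s["force"],s["finger_gap"],s["gripper_force"])
d=manip.snapshot("wrist");np.savez("w8.npz",**d)
for n in("w7","w8"):
    d=load(n);P=pts(d);h=cv2.cvtColor(d["pixels"],cv2.COLOR_RGB2HSV)
    m=((h[...,0]<8)|(h[...,0]>172))&(h[...,1]>170)&(np.hypot(P[...,0]-.588,P[...,1]-.0715)<.025)
    print(n,m.sum(),np.percentile(P[m][:,2],[1,50,90,99]))
E
```

```text
[0.58834779 0.07150496 0.0644916 ] [ 3.95745616 -0.41226916 -9.77511229] 0.33090516197662856 79.45061802864075
w7 7502 [0.07802846 0.11038999 0.11123548 0.11184306]
w8 5819 [0.09231731 0.12445114 0.1253043  0.12607279]
```

The pin is lifted 14 mm, with spring load about 9.8 N. Sliding 60 mm along the rail.

Emit:
apply_moves(
  claw=[-1, -1, -1, -1, -1],
  travel=[
    [0, -0.004, 0],
    [0, -0.011, 0],
    [0, -0.019, 0],
    [0, -0.027, 0],
    [0, -0.035, 0],
  ],
  turn=[
    [0, 0, 0],
    [0, 0, 0],
    [0, 0, 0],
    [0, 0, 0],
    [0, 0, 0],
  ],
)

```text
t: 20.07
tcp_pos: [0.5844, 0.1, 0.0645]
tool_rot: [0.998, 0.068, 0.0, 0.0]
force: [3.6, -2.1, -10.5]
finger_gap: 0.337
gripper_force: 79.5
```

Emit:
apply_moves(
  claw=[-1, -1, -1, -1, -1],
  travel=[
    [0, -0.008, 0],
    [0, -0.016, 0],
    [0, -0.024, 0],
    [0, -0.032, 0],
    [0, -0.037, 0],
  ],
  turn=[
    [0, 0, 0],
    [0, 0, 0],
    [0, 0, 0],
    [0, 0, 0],
    [0, 0, 0],
  ],
)

```text
t: 20.48
tcp_pos: [0.5803, 0.1297, 0.0647]
tool_rot: [0.998, 0.068, 0.0, -0.0]
force: [5.7, -1.5, -10.5]
finger_gap: 0.331
gripper_force: 79.5
```

Emit:
apply_moves(
  claw=[-1, -1, -1, -1],
  travel=[
    [0, -0.003, 0],
    [0, -0.003, 0],
    [0, -0.003, 0],
    [0, -0.003, 0],
  ],
  turn=[
    [0, 0, 0],
    [0, 0, 0],
    [0, 0, 0],
    [0, 0, 0],
  ],
)

```text
t: 20.82
tcp_pos: [0.58, 0.1318, 0.0647]
tool_rot: [0.998, 0.068, 0.0, -0.001]
force: [3.9, 2.6, -8.6]
finger_gap: 0.337
gripper_force: 79.6
```

```bash
python3 - <<'E'
from station import manip
from h import *
s=manip.sense();p=s["tcp_pos"];u=np.array([-.1374,.9905]);print(p,s["force"],s["finger_gap"],"slid",(p[:2]-[.5884,.0715])@u,"lat",(p[:2]-[.5884,.0715])@[.9905,.1374])
d=manip.snapshot("scene");np.savez("s9.npz",**d)
for n in("scene6","s9"):
    d=load(n);P=pts(d);h=cv2.cvtColor(d["pixels"],cv2.COLOR_RGB2HSV)
    m=(h[...,0]>=20)&(h[...,0]<=34)&(h[...,1]>120)&(P[...,2]>.074)&(P[...,2]<.09)&(abs(P[...,1]-.08)<.14)&(abs(P[...,0]-.49)<.06)
    q=P[m][:,:2]@np.c_[u,[.9905,.1374]];print(n,m.sum(),np.percentile(q,[0,.5,50,99.5,100],0).round(4).tolist())
E
```

```text
[0.5800109  0.131752   0.06466234] [ 3.85643982  2.55091182 -8.58704245] 0.33674762803372554 slid 0.06083227224892711 lat -3.077927288601114e-05
scene6 275 [[-0.101, 0.4638], [-0.1004, 0.4638], [-0.0641, 0.5179], [0.0777, 0.5255], [0.0788, 0.5258]]
s9 241 [[-0.0407, 0.4623], [-0.0404, 0.463], [-0.0062, 0.5173], [0.1374, 0.5254], [0.1398, 0.5256]]
```

Emit:
apply_moves(
  claw=[-1, -1, -1, -1, -1],
  travel=[
    [0, 0.0008, 0],
    [0, 0.0008, 0.003],
    [0, 0.0008, 0.006],
    [0, 0.0008, 0.009],
    [0, 0.0008, 0.011],
  ],
  turn=[
    [0, 0, 0],
    [0, 0, 0],
    [0, 0, 0],
    [0, 0, 0],
    [0, 0, 0],
  ],
)

```text
t: 21.28
tcp_pos: [0.5802, 0.1304, 0.0557]
tool_rot: [0.998, 0.068, 0.0, -0.0]
force: [3.3, 2.9, -7.1]
finger_gap: 0.331
gripper_force: 79.7
```

Emit:
apply_moves(
  claw=[-1, -1, -1, -1, -1],
  travel=[
    [0, 0, 0.003],
    [0, 0, 0.006],
    [0, 0, 0.008],
    [0, 0, 0.008],
    [0, 0, 0.008],
  ],
  turn=[
    [0, 0, 0],
    [0, 0, 0],
    [0, 0, 0],
    [0, 0, 0],
    [0, 0, 0],
  ],
)

```text
t: 21.7
tcp_pos: [0.5803, 0.1303, 0.0503]
tool_rot: [0.998, 0.068, 0.0, 0.0]
force: [2.5, 1.9, 1.4]
finger_gap: 0.335
gripper_force: 80.4
```

```bash
cat >chk.py <<'E'
from station import manip
from h import *
s=manip.sense();print(s["t"],s["tcp_pos"],s["force"],s["finger_gap"])
p=s["tcp_pos"]
for n in("wrist","scene"):
    d=manip.snapshot(n);np.savez(n+"10.npz",**d);P=pts(d);h=cv2.cvtColor(d["pixels"],cv2.COLOR_RGB2HSV)
    m=((h[...,0]<8)|(h[...,0]>172))&(h[...,1]>170)&(np.hypot(P[...,0]-p[0],P[...,1]-p[1])<.025)
    print(n,"knob z",m.sum(),np.percentile(P[m][:,2],[50,90,99]).round(4) if m.any() else "")
    for k,(x,y) in dict(A=(.4825,.117),G=(.4755,.174),B=(.49,.06)).items():
        m=(abs(P[...,2]-.156)<.005)&(np.hypot(P[...,0]-x,P[...,1]-y)<.025)
        if m.sum()>20: print(n,k,P[m].mean(0).round(4))
E
python3 chk.py
```

```text
21.7 [0.58034353 0.13034188 0.05031328] [2.47948218 1.93664439 1.4449695 ] 0.3354702290884497
wrist knob z 5842 [0.1105 0.1113 0.112 ]
scene knob z 17 [0.1094 0.1126 0.1129]
scene A [0.4849 0.1124 0.1559]
scene G [0.4774 0.1722 0.1561]
scene B [0.4912 0.0563 0.1561]
```

Emit:
apply_moves(
  claw=[-1, -1, -1, -1, -1],
  travel=[
    [0, 0, 0.001],
    [0, 0, 0.001],
    [0, 0, 0.001],
    [0, 0, 0.001],
    [0, 0, 0.001],
  ],
  turn=[
    [0, 0, 0],
    [0, 0, 0],
    [0, 0, 0],
    [0, 0, 0],
    [0, 0, 0],
  ],
)

```text
t: 22.22
tcp_pos: [0.5805, 0.1304, 0.0502]
tool_rot: [0.998, 0.068, 0.001, 0.0]
force: [-0.5, 2.0, 7.9]
finger_gap: 0.334
gripper_force: 81.0
```

```bash
python3 chk.py; python3 - <<'E'
from h import *
d=load("scene10");cv2.imwrite("pics/end.png",cv2.cvtColor(d["pixels"],cv2.COLOR_RGB2BGR))
E
```

```text
22.2167 [0.58045679 0.13035033 0.05021541] [-0.48678763  1.97624605  7.93214653] 0.33429627770568193
wrist knob z 5852 [0.1104 0.1113 0.112 ]
scene knob z 17 [0.1078 0.1118 0.1122]
scene A [0.4847 0.1127 0.1561]
scene G [0.4772 0.1719 0.156 ]
scene B [0.4913 0.0568 0.1557]
```

View pics/end.png

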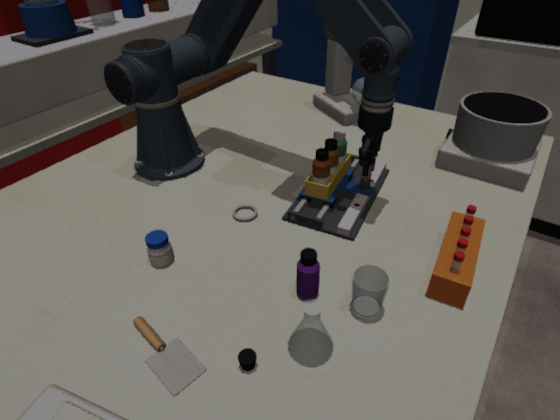

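The final view shows all three bottles upright in the crate (around (330,160)), the gripper on the knob (366,175) and the other labware where it was. The upward force rose to 7.9 N with no further descent, so the pin is seated.

```bash
python3 -c "
from station import manip
print(manip.sign_off())"
```

```text
the job is handed in; nothing more can be done
None
```

Job handed in at about 22 s, no verdict shown: both amber bottles stand upright in the crate's empty cells, the crate is locked at the next hole with the pin home, and the gripper still holds the knob, by its flange.

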